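# Close and latch the load-lock drawer

## Robot

A 7-joint arm with a two-finger parallel gripper is mounted at the origin on the work surface. World frame = base frame: x ahead of the robot, y to its left, z up, the work surface at z = 0. Lengths are in m, angles in rad, forces in N, time in s.
With the tool pointing down it reaches from about 0.425 to 0.925 m from the base axis. Payload 6.8 kg.
Tool frame: the origin (TCP) lies at the very end of the fingers, on their centre line; the grasp point (between the pads) lies 19 mm behind it; z points along the fingers, y is the line along which they close (so a half turn about z gives the same grasp; the last joint's range is limited). The gripper opens to 85 mm and grips with 20 to 120 N. Pads are 22 mm wide; open, the fingers measure 114 mm over their backs; the gripper's body (76 mm by 85 mm) begins 54 mm behind the grasp point. The pads swing forward as they close: fully open they stand 13 mm farther back than shut.
Start: joints at [-1.347, 0.477, 0.022, 1.555, -0.011, 1.109, -0.083], TCP at [0.22, 0.638, 0.231] pointing down, gripper open.
Joint ranges: [-2.96, 2.96], [-0.34, 2.1], [-1.41, 1.46], [0.24, 2.44], [-1.37, 4.51], [0.17, 1.92], [-2.96, 2.96]. Speed limits (rad/s): [2.39, 2.39, 3.14, 3.14, 3.14, 3.14, 3.14].

## Interface

Orientations are given as a unit quaternion [w, x, y, z].
In Python, from station import bot, cam, hand_in, get_obs gives the robot as it stands (bot), with the cameras (cam), the job as plain functions and the readings as plain functions.
- The arm moves only by the tool nudge_tcp, called after "Emit:" by a JSON object that holds its "name" and its "arguments". Schema: {"type":"object","properties":{"offsets":{"type":"array","items":{"type":"object","properties":{"dx":{"type":"number"},"dy":{"type":"number"},"dz":{"type":"number"},"turn":{"type":"number"},"aperture":{"type":"number"}},"additionalProperties":false,"required":["aperture"]},"minItems":1,"maxItems":20},"grip_force":{"type":"number"},"only":{"type":"string"},"quiet":{"type":"boolean"},"lines":{"type":"string"}},"required":["offsets"],"additionalProperties":false}. offsets is a list of rows, 1 to 20 of them, each an object with the fields dx, dy, dz (the shift in shares of 0.2 m (1.0 is 0.2 m)), turn (a turn about the tool's z in a scale on which 1.0 is 2 rad), aperture (the opening from 0.0 (shut) to 1.0 (fully open)); a field left out counts as zero (the opening has to be given); each row shifts and turns the commanded pose from where the row before left it, along the tool's axes as they then stand; what a row does not reach is not made up. A row lasts 1/10 s, in which the tool goes at most 0.05 m and 0.15 rad, less where a joint would pass 70% of its speed; a pose out of reach is approached as far as the arm can. The fingers move at their own pace and stop on an object; grip_force is the grip in N (left out, the last holds). Time passes only in rows, so rows that do not move let the fingers close. The tool returns the time, the measured TCP pose, the force, the opening and the grip force at its end. only (a regular expression) keeps the lines of the reply that match it, lines (a string "A,B") keeps lines A to B, and quiet returns only ok. Shift and turn numbers lie between -1 and 1, and a call with a number outside is refused. Input that does not fit is refused with a message, and nothing moves.
- get_obs(): the state, without advancing time (a new reading comes with each control period).
- cam.read_camera(name): name is "scene" or "top"; returns the picture (400x640x3 uint8, blue, green, red); there is no depth.
- cam.camera_info(name): a dict with "vertical_fov" (degrees; the focal length in pixels is half the picture's height over the tangent of half this angle, whatever the lens; pixels are square), "cx", "cy" (the principal point, pixels), "view" (4x4, takes a point from world to camera coordinates). Camera axes: x right, y up, looking along -z (the intrinsics and any distortion apply to the point x, -y, -z); pixel columns grow to the right and rows downward; lengths in m; the calibration is good to about 2 mm. A picture is of the moment at which its call begins. camera_info takes no time and is no camera call.
- hand_in(): hands the job in; it is judged then, once.
The state is a dict: "t": time; "q": joint angles; "joint_vel": joint speeds; "joint_torque": joint torques, N m; "eef_pos": TCP position; "tool_rot": TCP orientation; "contact_force": force on the tool from outside, world axes, zero at the start; "torque": the same for the moment, N m; "gripper_width": opening from 0.0 (shut) to 1.0 (fully open); "grasp_force": force on a finger pad.
Only numpy, scipy, OpenCV 4.12 (cv2) and the standard library are available. Lean on these libraries where they do the work, as an engineer would, in place of code of your own. Each camera call takes 0.05 s, during which the arm holds its last target. There are 200 camera calls.

## Task

The sample drawer of the small vacuum load lock has been left open: with the fingertips, push it in until it is fully home, and only then push the red latch bar round until it lies right across the drawer's front. Leave the beaker, the flange stub and the meter standing where they are: do not knock them or pick them up, and finish with the hand clear of everything.

Things in the scene. Friction and masses are not known exactly. Their poses are not given: they have to be found in the camera images.
- lock: Fixed aluminium housing, 180 (x) x 140 (y) x 100 (z) mm; bolt heads on top to 106 mm; pipe stub at the back to 135 mm from the centre. Origin: centre of its underside, on the table; z up. Its own -x points out of the front, the way the drawer comes out: roughly to the robot's right. A latch pivot post (radius 7 mm, 85 mm high) stands at the front corner on its own -y side.
- drawer (a joint): How far the sample drawer is out, in m: 0 fully home (hard stop), 0.095 the most. It slides along the housing's own x axis, needs about 2 N to slide (more when pushed fast) and stays where it is left. No handle.
- drawer_face (a point): Centre of the outer face of the drawer's blue front plate, 52 mm above the table; moves with the drawer; 102 mm in front of the housing's origin when home. The plate is 100 mm wide (housing y), spans 15 to 89 mm above the table and is 12 mm thick. Behind it is an open steel tray with walls to 43 mm above the table.
- latch (a joint): Angle of the red latch bar about its upright pivot, rad. 0: closed (hard stop), bar parallel to the drawer's front plate, pointing along the housing's +y. Grows as it swings out; 1.57: straight out along the housing's -x; 2.1 the most. Starts well open, beside the drawer's path on the housing's -y side. Light friction (under 1 N at the bar's end); stays where it is left.
- latch_pivot (a point): The axis of the latch, at the bar's mid height (52 mm above the table): 112 mm in front (-x) and 66 mm to the -y side of the housing's origin.
- latch_tip (a point): Middle of the free end face of the red latch bar, 100 mm from the pivot axis and 52 mm above the table. The bar is 100 mm long, 12 mm thick and stands from 35 to 70 mm above the table; round hub of 11 mm radius at the pivot. Closed, there is 4 mm between the bar and the drawer's plate.
- beaker: Bystander, loose: open glass beaker, 54 mm across, 70 mm high, in front of the drawer or beside the housing. Origin: centre of its underside.
- flange: Bystander, loose: steel flange stub standing upright, foot 52 mm across, neck 30 mm, 60 mm high, in front of the drawer or beside the housing. Origin: centre of its underside.
- meter: Bystander, loose: yellow hand-held meter lying on its back, 130 (x) x 65 (y) x 42 (z) mm, beside the housing on its -y side. Origin: centre of its underside.

How it is judged:
By the outcome, as a careful person would: the job done as asked, in the order asked, and still so for the second after the job is handed in, with the robot touching nothing.
It also fails if it takes over 53 s, if anything falls off the work surface, if the arm or the gripper's body presses on something with over 40 N, if the wrist force passes 120 N, or if a joint passes its speed limit or range.

## Working session

There is one attempt and no reset: what is moved stays moved. The work goes in short steps, Python scripts to look and compute and a tool call to move; the robot and the scene stay as the last step left them, time stands still between calls to the robot, and variables do not carry over. Pictures are saved under pics/ and viewed, at most 10 in all, crops included, and the job is handed in when it is done.

```bash
ls; mkdir -p pics; python3 - <<'E'
from station import bot, cam, hand_in, get_obs
import cv2,numpy as np
for n in("scene","top"):
    cv2.imwrite(f"pics/{n}0.png",cam.read_camera(n)); i=cam.camera_info(n); print({k:(np.round(v,4).tolist() if k=='view' else v) for k,v in i.items()})
o=get_obs();print(o['t'],o['eef_pos'],o['tool_rot'],o['gripper_width'])
E
```

```text
pics
station.py
{'vertical_fov': 48.413419425854485, 'cx': 323.5466100106257, 'cy': 196.55380551607513, 'view': [[0.7971, 0.6039, -0.0003, -0.4408], [-0.5228, 0.6903, 0.5002, 0.2423], [0.3023, -0.3985, 0.8659, -0.9462], [0.0, 0.0, 0.0, 1.0]]}
{'vertical_fov': 49.85945777024301, 'cx': 323.8327402486392, 'cy': 195.1263176172449, 'view': [[0.0286, -0.9991, -0.0322, 0.0255], [0.9981, 0.0268, 0.0555, -0.5579], [-0.0546, -0.0338, 0.9979, -0.839], [0.0, 0.0, 0.0, 1.0]]}
0.1 [0.21968166 0.63767909 0.23042982] [-8.56169102e-05  1.65108057e-01  9.86275135e-01 -8.24604633e-04] 1.0001084567497658
```

View pics/scene0.png

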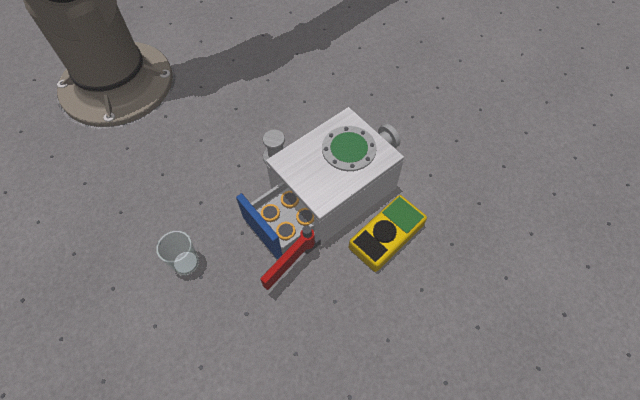

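View pics/top0.png

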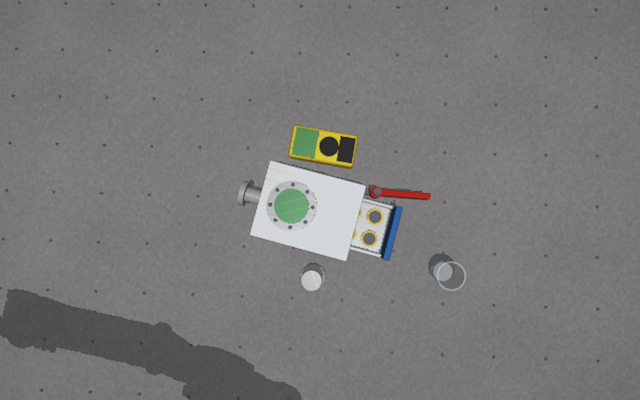

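The top view shows the housing around (310,210), the blue plate at (393,233), the red bar from (375,191) to (430,196), the beaker at (450,275), the flange at (312,278) and the meter at (323,147). The scene view matches this.

```bash
cat > h.py <<'E'
from station import bot, cam, hand_in, get_obs
import cv2,numpy as np
def ray(n,uv,z):
    i=cam.camera_info(n);V=np.array(i['view']);f=200/np.tan(np.radians(i['vertical_fov']/2))
    d=V[:3,:3].T@np.array([(uv[0]-i['cx'])/f,-(uv[1]-i['cy'])/f,-1]);c=-V[:3,:3].T@V[:3,3]
    return (c+d*(z-c[2])/d[2])[:2]
def mask(im,c):
    b,g,r=[im[...,k].astype(int) for k in range(3)]
    m={'red':(r>g+60)&(r>b+60),'blue':(b>r+50)&(b>g+20),'white':(np.minimum(np.minimum(b,g),r)>185),'yellow':(r>b+90)&(g>b+70)}[c]
    m=m.astype(np.uint8)
    cs=cv2.findContours(m,0,cv2.CHAIN_APPROX_NONE)[0]
    return max(cs,key=cv2.contourArea)
E
python3 - <<'E'
from h import *
for n in('top','scene'):
    im=cam.read_camera(n)
    for c,z in(('white',.1),('blue',.089),('red',.07),('yellow',.042)):
        k=mask(im,c); box=cv2.boxPoints(cv2.minAreaRect(k)); ap=cv2.approxPolyDP(cv2.convexHull(k),3,True)[:,0]
        print(n,c,cv2.contourArea(k));
        for p in ap: print('   ',p,ray(n,p,z).round(4))
print('beaker top rim',ray('top',(451,276),.07),'base',ray('top',(443,271),0))
print('scene rim',ray('scene',(174,248),.07),'base',ray('scene',(186,264),0))
print('flange top',ray('top',(311,281),.06),ray('scene',(273,140),.06))
im=cam.read_camera('top')
cv2.imwrite('pics/crop.png',cv2.resize(im[120:310,230:480],None,fx=3,fy=3,interpolation=cv2.INTER_CUBIC))
E
```

```text
top white 8712.5
    [270 161] [0.6115 0.1372]
    [364 186] [ 0.5707 -0.0332]
    [388 209] [ 0.5308 -0.0768]
    [379 256] [ 0.4472 -0.0626]
    [345 260] [ 0.4382 -0.0027]
    [251 234] [0.4792 0.1667]
top blue 301.0
    [397 206] [ 0.5369 -0.0941]
    [402 208] [ 0.5336 -0.1031]
    [387 260] [ 0.4396 -0.0781]
    [383 256] [ 0.4465 -0.0708]
top red 358.0
    [370 190] [ 0.5659 -0.0463]
    [377 186] [ 0.5737 -0.059 ]
    [429 193] [ 0.5632 -0.155 ]
    [429 198] [ 0.554  -0.1551]
    [373 197] [ 0.553  -0.0521]
top yellow 1996.5
    [294 126] [0.6888 0.1021]
    [356 136] [ 0.6719 -0.0189]
    [352 165] [ 0.6152 -0.0126]
    [290 156] [0.6298 0.1079]
scene white 7417.0
    [348 107] [0.4798 0.1678]
    [402 156] [0.6114 0.1358]
    [319 217] [ 0.5713 -0.0356]
    [267 159] [ 0.439  -0.0023]
scene blue 363.5
    [238 195] [ 0.4417 -0.0775]
    [243 195] [ 0.448  -0.0727]
    [276 238] [ 0.5379 -0.0982]
    [269 237] [ 0.5285 -0.1033]
scene red 416.5
    [313 230] [ 0.5681 -0.0472]
    [313 236] [ 0.5744 -0.0553]
    [266 282] [ 0.5649 -0.1556]
    [260 278] [ 0.5538 -0.1562]
    [301 230] [ 0.5531 -0.0585]
scene yellow 2594.0
    [400 195] [0.6371 0.1049]
    [426 217] [0.6941 0.0951]
    [376 266] [ 0.676  -0.0267]
    [350 240] [ 0.6178 -0.015 ]
beaker top rim [ 0.41256713 -0.19713555] base [ 0.41332947 -0.19959958]
scene rim [ 0.41743319 -0.19950334] base [ 0.41603172 -0.19873157]
flange top [0.39359159 0.0588307 ] [0.3987782  0.05394505]
```

View pics/crop.png

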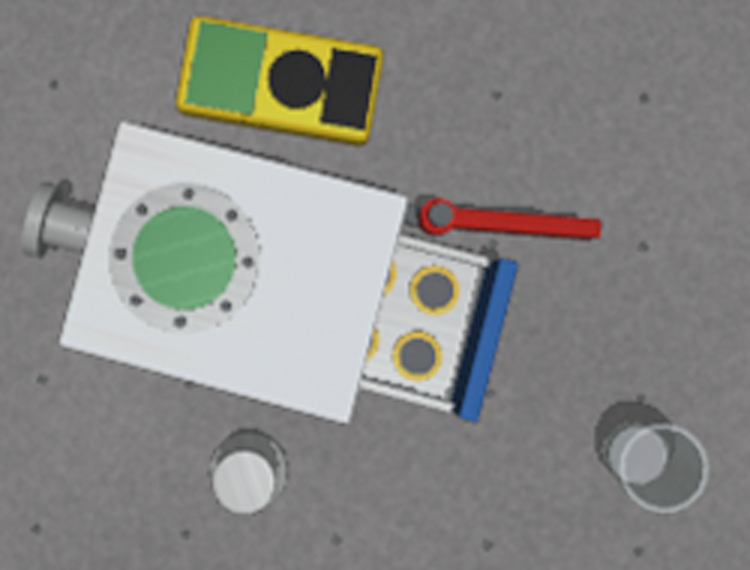

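The rows are not in the units I measure in: shifts go in shares of 0.2 m and turns go in shares of 2 rad. I convert before sending: -0.03 m / 0.2 = -0.15, -0.097 rad / 2 = -0.0485.

```bash
cat >> h.py <<'E'
C=np.array([.5251,.0667]);ux=np.array([.2325,.9726]);uy=np.array([-.9726,.2325])
def H(p): d=np.array(p)[:2]-C; return np.array([d@ux,d@uy]).round(4)
def st():
    o=get_obs();print('t',round(o['t'],2),'H',H(o['eef_pos']),'z',o['eef_pos'][2].round(4),'F',np.round(o['contact_force'],2),'w',round(o['gripper_width'],2))
E
```

Emit:
{"name": "nudge_tcp", "arguments": {"offsets": [{"turn":-0.0485,"aperture":0},{"dx":-0.15,"aperture":0},{"dx":-0.15,"aperture":0},{"dx":-0.15,"aperture":0},{"dx":-0.15,"aperture":0},{"dx":-0.15,"aperture":0},{"dx":-0.15,"aperture":0},{"dx":-0.15,"aperture":0},{"dx":-0.15,"aperture":0},{"dx":-0.15,"aperture":0},{"dx":-0.15,"aperture":0}]}}

```text
t: 1.35
eef_pos: [0.5127, 0.568, 0.2311]
tool_rot: [-0.0, 0.117, 0.993, -0.0]
contact_force: [-0.1, 0.9, -0.2]
gripper_width: -0.003
grasp_force: 0.0
```

Emit:
{"name": "nudge_tcp", "arguments": {"offsets": [{"dx":-0.0325,"dy":-0.1725,"aperture":0},{"dx":-0.0325,"dy":-0.1725,"aperture":0},{"dx":-0.0325,"dy":-0.1725,"aperture":0},{"dx":-0.0325,"dy":-0.1725,"aperture":0},{"dx":-0.0325,"dy":-0.1725,"aperture":0},{"dx":-0.0325,"dy":-0.1725,"aperture":0},{"dx":-0.0325,"dy":-0.1725,"aperture":0},{"dx":-0.0325,"dy":-0.1725,"aperture":0},{"dx":-0.0325,"dy":-0.1725,"aperture":0},{"dx":-0.0325,"dy":-0.1725,"aperture":0},{"dx":-0.0325,"dy":-0.1725,"aperture":0},{"dx":-0.0325,"dy":-0.1725,"aperture":0},{"dx":-0.0325,"dy":-0.1725,"aperture":0},{"dx":-0.0325,"dy":-0.1725,"aperture":0},{"dx":-0.0325,"dy":-0.1725,"aperture":0},{"dx":-0.0325,"dy":-0.1725,"aperture":0},{"dx":-0.0325,"dy":-0.1725,"aperture":0},{"dx":-0.0325,"dy":-0.1725,"aperture":0},{"dx":-0.0325,"dy":-0.1725,"aperture":0},{"dx":-0.0325,"dy":-0.1725,"aperture":0}]}}

```text
t: 3.35
eef_pos: [0.4773, -0.1343, 0.2315]
tool_rot: [0.0, 0.117, 0.993, 0.0]
contact_force: [0.3, -0.6, 0.6]
gripper_width: -0.003
grasp_force: 0.0
```

```bash
python3 -c 'from h import *;st()'
```

```text
t 3.35 H [-2.066e-01 -2.000e-04] z 0.2315 F [ 0.33 -0.65  0.58] w -0.0
```

In the tool's units: 0.03 m / 0.2 = 0.15.

Emit:
{"name": "nudge_tcp", "arguments": {"offsets": [{"dz":0.15,"aperture":0},{"dz":0.15,"aperture":0},{"dz":0.15,"aperture":0},{"dz":0.15,"aperture":0},{"dz":0.15,"aperture":0},{"dz":0.15,"aperture":0},{"aperture":0},{"aperture":0}]}}

```text
t: 4.15
eef_pos: [0.4774, -0.1331, 0.0516]
tool_rot: [-0.0, 0.117, 0.993, -0.0]
contact_force: [0.0, 0.1, -0.1]
gripper_width: -0.002
grasp_force: 0.0
```

```bash
python3 -c 'from h import *;st()'
```

```text
t 4.15 H [-2.054e-01 -1.000e-04] z 0.0516 F [ 0.02  0.1  -0.08] w -0.0
```

Emit:
{"name": "nudge_tcp", "arguments": {"offsets": [{"dy":0.05,"aperture":0},{"dy":0.05,"aperture":0},{"dy":0.03,"aperture":0},{"dy":0.03,"aperture":0},{"dy":0.03,"aperture":0},{"dy":0.03,"aperture":0},{"dy":0.03,"aperture":0},{"dy":0.03,"aperture":0},{"dy":0.03,"aperture":0},{"dy":0.03,"aperture":0}]}}

```text
t: 5.15
eef_pos: [0.4938, -0.0664, 0.0514]
tool_rot: [0.0, 0.117, 0.993, 0.0]
contact_force: [1.9, -3.1, 2.9]
gripper_width: -0.0
grasp_force: 2.0
```

```bash
python3 -c 'from h import *;st()
cv2.imwrite("pics/s1.png",cam.read_camera("scene")[80:320,120:460].repeat(2,0).repeat(2,1))'
```

```text
t 5.15 H [-0.1367 -0.0005] z 0.0514 F [ 1.89 -3.08  2.93] w -0.0
```

View pics/s1.png

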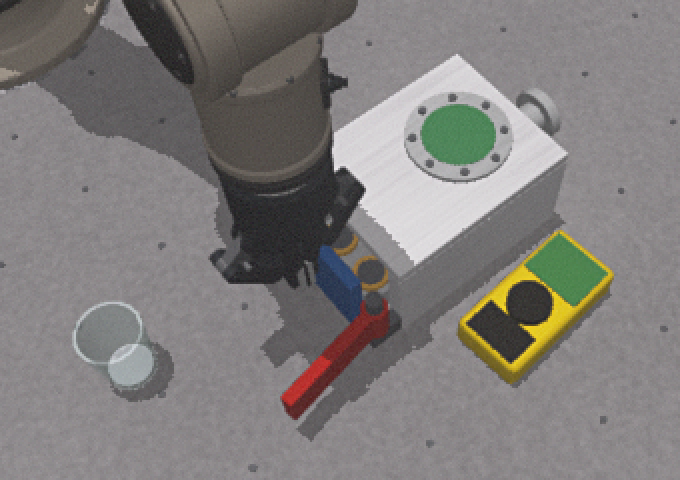

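The plate is moving in with the fingers on it, and the bystanders are untouched. The knuckles stick out towards the housing's top edge, so I'll measure their height before going on.

```bash
python3 - <<'E'
from h import *
for uv in((120+235/2,80+282/2),(120+210/2,80+265/2),(120+362/2,80+190/2),(120+335/2,80+235/2)):
    # intersection of ray with plane hy=c
    for c in(-.012,):
        a=ray('scene',uv,0);b=ray('scene',uv,.2);ha,hb=H(a),H(b);s=(c-ha[1])/(hb[1]-ha[1]);print(uv,c,'hx',ha[0]+s*(hb[0]-ha[0]),'z',.2*s)
print(get_obs()['q'])
E
```

```text
(237.5, 221.0) -0.012 hx -0.19230982058545798 z 0.1299338999055713
(225.0, 212.5) -0.012 hx -0.2043313432835821 z 0.1701492537313433
(301.0, 175.0) -0.012 hx -0.07682861136999068 z 0.13737185461323392
(287.5, 197.5) -0.012 hx -0.1053276067527309 z 0.10129096325719962
[-0.21209868  0.46530086  0.26928292  2.12756935 -0.22300733  0.57409681
  1.55502467]
```

In the tool's units: -0.015 m / 0.2 = -0.075, 0.004 m / 0.2 = 0.02.

Emit:
{"name": "nudge_tcp", "arguments": {"offsets": [{"dy":-0.03,"aperture":0},{"dz":-0.075,"aperture":0},{"dy":0.02,"aperture":0},{"dy":0.02,"aperture":0},{"dy":0.02,"aperture":0},{"dy":0.02,"aperture":0},{"dy":0.02,"aperture":0}]}}

```text
t: 5.9
eef_pos: [0.4962, -0.053, 0.0659]
tool_rot: [-0.001, 0.117, 0.993, -0.0]
contact_force: [-1.0, -2.3, 0.7]
gripper_width: 0.0
grasp_force: 1.2
```

```bash
python3 -c 'from h import *;st()'
```

```text
t 5.9 H [-0.1232  0.0003] z 0.0659 F [-0.99 -2.29  0.72] w 0.0
```

Emit:
{"name": "nudge_tcp", "arguments": {"offsets": [{"dy":0.015,"aperture":0},{"dy":0.015,"aperture":0},{"dy":0.01,"aperture":0},{"aperture":0}]}}

```text
t: 6.3
eef_pos: [0.4979, -0.046, 0.066]
tool_rot: [-0.001, 0.117, 0.993, -0.0]
contact_force: [-0.5, -4.1, -3.0]
gripper_width: -0.001
grasp_force: 2.1
```

```bash
python3 -c 'from h import *;st()'
```

```text
t 6.3 H [-0.1159  0.0003] z 0.066 F [-0.49 -4.12 -3.04] w -0.0
```

Continue in small steps until the hard stop shows in the force.

In the tool's units: 0.002 m / 0.2 = 0.01.

Emit:
{"name": "nudge_tcp", "arguments": {"offsets": [{"dy":0.01,"aperture":0},{"dy":0.01,"aperture":0},{"dy":0.01,"aperture":0},{"aperture":0}]}}

```text
t: 6.7
eef_pos: [0.4978, -0.0456, 0.066]
tool_rot: [-0.001, 0.12, 0.993, -0.003]
contact_force: [-4.7, -18.8, 1.4]
gripper_width: -0.0
grasp_force: 9.8
```

```bash
python3 -c 'from h import *;st()'
```

```text
t 6.7 H [-0.1156  0.0004] z 0.066 F [ -4.67 -18.77   1.35] w -0.0
```

Emit:
{"name": "nudge_tcp", "arguments": {"offsets": [{"dy":0.01,"aperture":0},{"dy":0.01,"aperture":0},{"aperture":0}]}}

```text
t: 7.0
eef_pos: [0.4978, -0.0455, 0.066]
tool_rot: [-0.001, 0.121, 0.993, -0.005]
contact_force: [-6.5, -29.3, 3.2]
gripper_width: -0.003
grasp_force: 15.0
```

```bash
python3 -c 'from h import *;st()'
```

```text
t 7.0 H [-0.1155  0.0004] z 0.066 F [ -6.55 -29.34   3.24] w -0.0
```

The drawer meets its stop within 1 mm of the predicted position, at 29 N, so it is home. Next I retreat, lift, cross over the bar and descend on its outer side.

In the tool's units: -0.04 m / 0.2 = -0.2, -0.025 m / 0.2 = -0.125.

Emit:
{"name": "nudge_tcp", "arguments": {"offsets": [{"dy":-0.05,"aperture":0},{"dy":-0.1,"aperture":0},{"dy":-0.1,"aperture":0},{"dy":-0.1,"aperture":0},{"dz":-0.2,"aperture":0},{"dz":-0.2,"aperture":0},{"dx":-0.125,"aperture":0},{"dx":-0.125,"aperture":0},{"dx":-0.125,"aperture":0},{"dx":-0.125,"aperture":0},{"dx":-0.125,"aperture":0},{"aperture":0}]}}

```text
t: 8.2
eef_pos: [0.6096, -0.1321, 0.1465]
tool_rot: [0.002, 0.116, 0.993, 0.0]
contact_force: [-1.0, -0.2, 0.3]
gripper_width: -0.0
grasp_force: 0.0
```

```bash
python3 -c 'from h import *;st()
cv2.imwrite("pics/t2.png",cam.read_camera("top")[100:340,200:540].repeat(2,0).repeat(2,1))
k=mask(cam.read_camera("scene"),"blue")
for p in cv2.approxPolyDP(cv2.convexHull(k),3,True)[:,0]: print(p,H(ray("scene",p,.089)))'
```

```text
t 8.2 H [-0.1737 -0.1284] z 0.1465 F [-1.04 -0.16  0.29] w -0.0Traceback (most recent call last):
  File "<string>", line 3, in <module>
    k=mask(cam.read_camera("scene"),"blue")
  File "h.py", line 12, in mask
    return max(cs,key=cv2.contourArea)
ValueError: max() iterable argument is empty
```

View pics/t2.png

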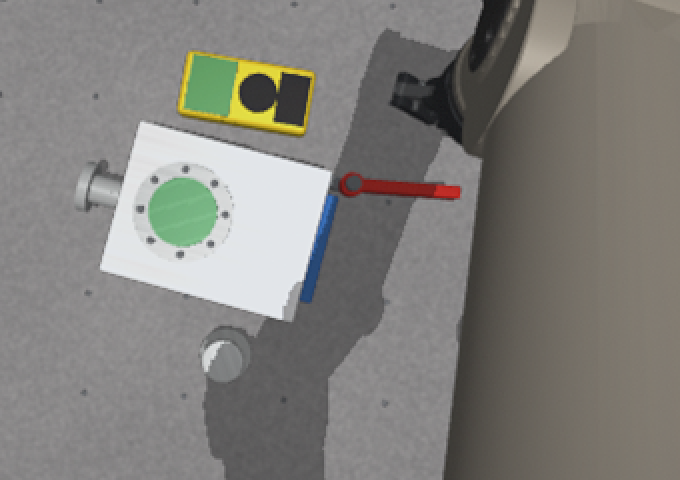

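The drawer plate sits flush against the housing and the latch is unmoved, with its tip at crop (460,192). I'll descend outside the bar and sweep it round.

In the tool's units: 0.031 m / 0.2 = 0.155, 0.03 m / 0.2 = 0.15.

Emit:
{"name": "nudge_tcp", "arguments": {"offsets": [{"dz":0.15,"aperture":0},{"dz":0.15,"aperture":0},{"dz":0.155,"aperture":0},{"aperture":0},{"dx":0.075,"dy":-0.02,"aperture":0},{"dx":0.05,"dy":-0.02,"aperture":0},{"dx":0.05,"aperture":0},{"dx":0.05,"aperture":0},{"aperture":0}]}}

```text
t: 9.2
eef_pos: [0.5593, -0.1297, 0.0559]
tool_rot: [-0.0, 0.117, 0.993, 0.0]
contact_force: [0.4, 0.7, -0.3]
gripper_width: -0.0
grasp_force: 0.0
```

```bash
python3 -c 'from h import *;st()'
```

```text
t 9.2 H [-0.183  -0.0789] z 0.0559 F [ 0.43  0.73 -0.3 ] w -0.0
```

Emit:
{"name": "nudge_tcp", "arguments": {"offsets": [{"dx":0.0375,"dy":-0.005,"aperture":0},{"dx":0.0375,"dy":-0.005,"aperture":0},{"dx":0.0375,"dy":-0.005,"aperture":0},{"dx":0.033,"dy":0.0075,"aperture":0},{"dx":0.033,"dy":0.0075,"aperture":0},{"dx":0.033,"dy":0.0075,"aperture":0},{"dx":0.033,"dy":0.0075,"aperture":0},{"aperture":0}]}}

```text
t: 10.0
eef_pos: [0.5123, -0.1153, 0.0551]
tool_rot: [-0.001, 0.117, 0.993, 0.0]
contact_force: [0.4, 0.3, -0.2]
gripper_width: 0.001
grasp_force: 0.0
```

```bash
python3 -c 'from h import *;st()'
```

```text
t 10.0 H [-0.18   -0.0298] z 0.0551 F [ 0.36  0.29 -0.21] w 0.0
```

Emit:
{"name": "nudge_tcp", "arguments": {"offsets": [{"dx":0.03,"dy":0.0225,"aperture":0},{"dx":0.03,"dy":0.0225,"aperture":0},{"dx":0.03,"dy":0.0225,"aperture":0},{"dx":0.03,"dy":0.0225,"aperture":0},{"dx":0.0185,"dy":0.025,"aperture":0},{"dx":0.0185,"dy":0.025,"aperture":0},{"dx":0.0185,"dy":0.025,"aperture":0},{"dx":0.0185,"dy":0.025,"aperture":0},{"dy":0.015,"aperture":0},{"aperture":0}]}}

```text
t: 11.0
eef_pos: [0.4852, -0.0662, 0.0552]
tool_rot: [-0.0, 0.117, 0.993, 0.0]
contact_force: [-0.1, -0.8, 0.1]
gripper_width: -0.001
grasp_force: 0.0
```

```bash
python3 -c 'from h import *;st()'
```

```text
t 11.0 H [-0.1385  0.0079] z 0.0552 F [-0.06 -0.84  0.12] w -0.0
```

Target hx for closed is about -0.1325 (−0.1315 given the 1 mm offset seen at the drawer). Push to the stop.

In the tool's units: 0.003 m / 0.2 = 0.015, 0.002 m / 0.2 = 0.01.

Emit:
{"name": "nudge_tcp", "arguments": {"offsets": [{"dy":0.015,"aperture":0},{"dy":0.015,"aperture":0},{"dy":0.01,"aperture":0},{"aperture":0}]}}

```text
t: 11.4
eef_pos: [0.4869, -0.0596, 0.0552]
tool_rot: [-0.0, 0.117, 0.993, -0.0]
contact_force: [-2.1, -2.7, 0.4]
gripper_width: 0.003
grasp_force: 1.5
```

```bash
python3 -c 'from h import *;st()'
```

```text
t 11.4 H [-0.1317  0.0078] z 0.0552 F [-2.08 -2.74  0.39] w 0.0
```

Emit:
{"name": "nudge_tcp", "arguments": {"offsets": [{"dy":0.01,"aperture":0},{"dy":0.01,"aperture":0},{"aperture":0}]}}

```text
t: 11.7
eef_pos: [0.487, -0.0592, 0.0552]
tool_rot: [-0.0, 0.119, 0.993, -0.002]
contact_force: [-3.5, -11.7, 0.4]
gripper_width: -0.001
grasp_force: 6.6
```

```bash
python3 -c 'from h import *;st()
cv2.imwrite("pics/s3.png",cam.read_camera("scene")[80:320,120:460].repeat(2,0).repeat(2,1))'
```

```text
t 11.7 H [-0.1313  0.0078] z 0.0552 F [ -3.45 -11.72   0.39] w -0.0
```

View pics/s3.png

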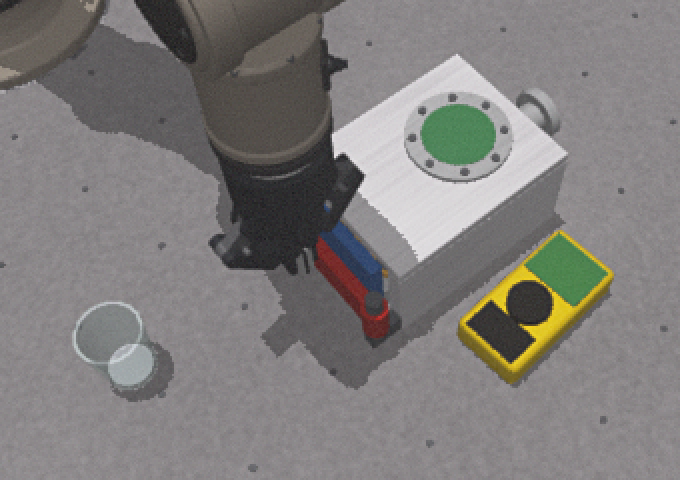

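The bar lies across the plate, on its stop at 12 N, and the bystanders are in place. Retreat and check.

In the tool's units: -0.04 m / 0.2 = -0.2, -0.03 m / 0.2 = -0.15.

Emit:
{"name": "nudge_tcp", "arguments": {"offsets": [{"dy":-0.05,"aperture":0},{"dy":-0.075,"aperture":0},{"dy":-0.1,"aperture":0},{"dz":-0.2,"aperture":0},{"dz":-0.2,"aperture":0},{"dz":-0.2,"aperture":0},{"dz":-0.2,"aperture":0},{"dy":-0.15,"aperture":0},{"dy":-0.15,"aperture":0},{"dy":-0.15,"aperture":0},{"dy":-0.15,"aperture":0},{"dy":-0.15,"aperture":0},{"dy":-0.15,"aperture":0},{"dy":-0.15,"aperture":0},{"dy":-0.15,"aperture":0},{"aperture":0},{"aperture":0}]}}

```text
t: 13.45
eef_pos: [0.422, -0.3325, 0.2153]
tool_rot: [0.0, 0.118, 0.993, 0.0]
contact_force: [0.5, 0.6, 0.3]
gripper_width: -0.001
grasp_force: 0.0
```

```bash
python3 -c 'from h import *;st()
a=cam.read_camera("scene")[80:320,120:460];b=cam.read_camera("top")[100:340,200:540]
cv2.imwrite("pics/f.png",cv2.resize(np.hstack([a,b]),(800,282)))
for n in("scene","top"):
  k=mask(cam.read_camera(n),"red")
  for p in cv2.approxPolyDP(cv2.convexHull(k),3,True)[:,0]: print(n,p,H(ray(n,p,.07)))'
```

```text
t 13.45 H [-0.4122  0.0075] z 0.2153 F [0.53 0.55 0.26] w -0.0
scene [313 236] [-0.1072 -0.0763]
scene [303 239] [-0.1224 -0.0705]
scene [267 193] [-0.117   0.0319]
scene [272 190] [-0.1073  0.0313]
scene [313 230] [-0.1008 -0.0683]
top [377 186] [-0.111  -0.0765]
top [381 194] [-0.1219 -0.064 ]
top [365 243] [-0.1164  0.0312]
top [360 243] [-0.1076  0.0336]
top [370 190] [-0.1004 -0.0659]
```

View pics/f.png

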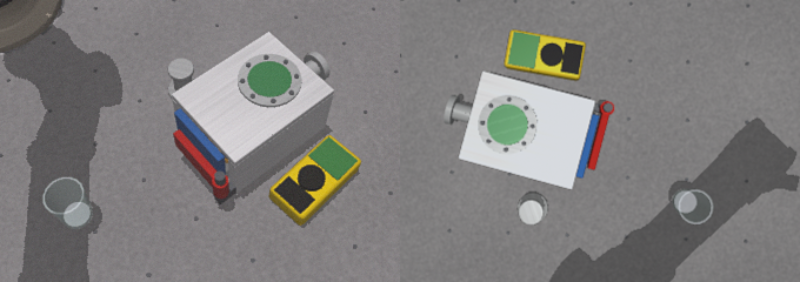

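The drawer is home. The latch tip measures hx -0.112, the same as the pivot, so the angle is about 0. The bystanders are undisturbed and the hand is clear.

```bash
python3 -c 'from station import bot, cam, hand_in, get_obs;print(hand_in())'
```

```text
the job is handed in; nothing more can be done
None
```

The drawer is fully home, the red latch bar was then closed right across its front, the beaker, flange and meter are where they were, the hand is clear of everything, and the job was handed in at about 14 s.

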